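# Slide a gasket plate out of its tray and lay it on the deburring rest

### The arm

A 6-joint arm with a two-finger parallel gripper is mounted at the origin on a cart in front of the work surface, level with it; the furniture and walls round the work are solid. World frame = base frame: x ahead of the robot, y to its left, z up, the work surface at z = 0. Lengths are in mm, angles in degrees, forces in N, time in s.
With the tool pointing down it reaches from about 300 to 850 mm from the base axis. Payload 4.2 kg.
Tool frame: the origin (TCP) lies between the finger pads; the fingertips stand 22 mm ahead of it and the grasp point (between the pads) lies 3 mm ahead of it; z points along the fingers, y is the direction in which the jaws open and shut (so a half turn about z gives the same grasp; the last joint's range is limited). The gripper opens to 91 mm and grips with 3 to 60 N. Pads are 32 mm wide; open, the fingers measure 118 mm over their backs; the gripper's body (76 mm by 178 mm) begins 60 mm behind the grasp point.
Start: joints at [76.031, 18.312, 89.639, -0, 72.044, -1.146], TCP at [127.614, 560.674, 235.976] pointing down, gripper open.
Joint ranges: [-177.97, 177.97], [-48.28, 115.42], [12.27, 149.76], [-77.06, 257.06], [2.81, 150.46], [-146.56, 146.56]. Speed limits (degrees/s): [147.25, 147.25, 180, 180, 180, 180].

### API

Orientations are given as [roll, pitch, yaw] about the fixed x, y, z axes, in that order (R = Rz(yaw) Ry(pitch) Rx(roll)).
In Python, from workcell import telemetry, cams, env gives the robot as it stands.
- The arm moves only by the shell command python3 -m inch 'ROWS' [FORCE]. ROWS is JSON, a list of rows, each an object of numbers: "x", "y", "z": the shift along the tool's x, y, z in cm; "yaw": the turn about the tool's z in units of 5 degrees (1.0 is 5 degrees); "gripper": the gripper's target within -1 to 1 (fully open at 1, half-way at 0, shut at -1). A call has 1 to 12 rows; each row shifts and turns the commanded pose from where the row before left it, along the tool's axes as they then stand; what a row does not reach is not made up. A row lasts 1/12 s, in which the tool goes at most 41.7 mm and 7.16 degrees, less where a joint would pass 70% of its speed; a pose out of reach is approached as far as the arm can. A call is refused whole if a number of a shift passes 4.17 or a number of a turn 1, either way. A call with a gripper value outside its range is refused whole. The fingers move at their own pace and stop on an object; FORCE is the grip in N (left out, the last holds). Time passes only in rows, so rows that do not move let the fingers close. It gives the time, the measured TCP pose, the force and the opening at its end, in the units of the state.
- telemetry.state(): the state, without advancing time (a new reading comes with each control period).
- cams.grab_frame(name): name is "scene" or "top" or "wrist"; returns a dict with "pixels" (480x640x3 uint8, red, green, blue), "mtx" (3x3 intrinsics, pixels), "rvec" (rotation vector, rad) and "tvec" (3), from world to camera coordinates, as OpenCV has them. Camera axes: x right, y down, z forward; pixel columns grow to the right and rows downward; lengths in mm; the calibration is good to about 2 mm. A picture is of the moment at which its call begins. There is no depth.
- env.job_done(): hands the job in, once; it reports no verdict.
The state is a dict: "time_s": time; "qpos": joint angles; "qvel": joint speeds; "effort": joint torques, N m; "ee_pos": TCP position; "ee_rot": TCP orientation; "force": force on the tool from outside, world axes, zero at the start; "torque": the same for the moment, N m; "gripper_width": finger opening in mm.
Only numpy, scipy, OpenCV 4.12 (cv2) and the standard library are available. Lean on these libraries where they do the work, as an engineer would, in place of code of your own. Each camera call takes 0.05 s, during which the arm holds its last target. There are 200 camera calls.

### The job

The aluminium gasket plate lies between the lips of the green slide tray, where its edges cannot be gripped. Push it along the tray until it sticks out well past the open end, grip it there and lift it off, then lower it gently, without dropping it, onto the two black rubber pads of the blue deburring rest so that it lies flat, lengthwise across both pads and centred on them, and let go. Leave the cup, the crucible and the bottle where they stand.

Things in the scene. Friction and masses are not known exactly. Their poses are not given: they have to be found in the camera images.
- gasket_plate: loose flat aluminium gasket plate, 120 x 56 x 8 mm, about 0.15 kg, two 14 mm bores on its middle line (22 mm to -x, 12 mm to +x of centre). Origin: centre of its underside; x along its length, z up. Starts flat in the tray, x along the tray's x, centre 5 to 20 mm to the +x side of the tray's origin. Slides under a push of 1 to 2 N; tips off if its centre passes the open end.
- tray: fixed green slide tray; place and yaw vary. Origin: on the bench under the deck's middle; x along the channel to the open end, away from the robot. Flat deck 210 mm long (x -105 to 105), top 50 mm over the bench. Channel 60 mm wide between two lips, each 9 mm wide, tops 60 mm over the bench (2 mm above the plate). A back wall as high closes it at x -105 to -99. Feet: x -102 to -68 and 38 to 72, y +-55.
- tray_exit (a point): middle of the deck's edge at the tray's open end, on the deck's top face (tray x = 105 mm, 50 mm above the bench); axes as the tray's. The lips end here too; beyond it nothing stands under or beside the channel.
- rest: fixed blue deburring rest; place and yaw vary. Origin: on the bench under its centre; x along the line through its two pads, z up. Base 150 x 75 x 8 mm; two aluminium posts with black rubber tops at x = -38 and +38 mm, each 30 mm (x) by 34 mm (y), tops 50 mm above the bench.
- rest_top (a point): point midway between the two pads at the height of their tops (50 mm), where the centre of the plate's underside belongs; axes as the rest's. The plate, length along x, is wider than the pads, so fingers on its long edges pass beside them.
- cup: bystander: empty whitish cup, 60 mm across, 101 mm high, between tray and rest; origin: centre of its underside
- white_crucible: bystander: small white crucible, 50 mm across, 42 mm high; origin: centre of its underside
- bottle: bystander: small dropper bottle, dark cap, 34 mm across, 102 mm high; origin: centre of its underside

How it is judged (in metres and radians):
On the way, in this order (a step that is already met when the one before it is completed fails the run):
1. the plate lies on the tray's deck and sticks out at least 15 mm past the open end (x of gasket_plate in the frame of tray above 0.06 m and z of gasket_plate in the frame of tray between 0.046 and 0.054 m and angle between gasket_plate's own z axis and vertical below 0.05 rad), for 0.2 s.
2. the plate is held in the gripper, lifted at least 30 mm off the deck (height (world z) of gasket_plate above 0.08 m and contact force between gasket_plate and the fingers above 0.5 N), for 0.2 s.
At the end, for the whole second after the job is handed in: The plate lies at rest, flat (within 0.05 rad) on both pads of the rest, underside 50 mm (+-3) above the bench, centred within 25 mm lengthwise and 15 mm crosswise, its length along the rest's within 0.2 rad, either way round (x of gasket_plate in the frame of rest between -0.025 and 0.025 m and y of gasket_plate in the frame of rest between -0.015 and 0.015 m and z of gasket_plate in the frame of rest between 0.047 and 0.053 m and angle between the x axis of gasket_plate and the x axis of rest, either way round below 0.2 rad and angle between gasket_plate's own z axis and vertical below 0.05 rad and linear speed of gasket_plate below 0.01 m/s); the robot touches nothing.
It fails at once if the plate falls off below the tray's deck (underside centre under 35 mm) (height (world z) of gasket_plate below 0.035 m).
It fails at once if the plate is dropped onto the rest: loose over it, more than 20 mm above the pads (horizontal distance between gasket_plate and rest below 0.1 m and height (world z) of gasket_plate above 0.07 m and contact force between gasket_plate and the fingers below 0.01 N).
It fails at once if the empty cup is moved more than 30 mm (distance of cup from where it was at the start of the episode above 0.03 m).
It fails at once if the crucible is moved more than 30 mm (distance of white_crucible from where it was at the start of the episode above 0.03 m).
It fails at once if the bottle is moved more than 30 mm (distance of bottle from where it was at the start of the episode above 0.03 m).
It also fails if it takes over 56 s, if anything falls off the work surface, if the arm or the gripper's body presses on something with over 40 N, if the wrist force passes 120 N, or if a joint passes its speed limit or range.

## Working session

There is one attempt and no reset: what is moved stays moved. The work goes in short steps, Python scripts to look and compute and a shell command to move; the robot and the scene stay as the last step left them, time stands still between calls to the robot, and variables do not carry over. Pictures are saved under pics/ and viewed, about 8 in all and at most 12, crops included, and the job is handed in when it is done.

```bash
mkdir -p pics; ls; cat > h.py <<'E'
import numpy as np, cv2, sys
from workcell import telemetry, cams, env
def grab(n,f):
    d=cams.grab_frame(n); cv2.imwrite(f'pics/{f}.png',d['pixels'][:,:,::-1]); np.savez(f'pics/{f}.npz',**d); return d
def ray(d,uv,z):
    R,_=cv2.Rodrigues(np.array(d['rvec'],float)); t=np.array(d['tvec'],float).ravel(); K=np.array(d['mtx'])
    uv=np.atleast_2d(np.array(uv,float)); r=(np.linalg.inv(K)@np.c_[uv,np.ones(len(uv))].T).T@R
    c=-R.T@t; return c+r*((z-c[2])/r[:,2:3])
def proj(d,P):
    return cv2.projectPoints(np.atleast_2d(np.array(P,float)),np.array(d['rvec'],float),np.array(d['tvec'],float),np.array(d['mtx'],float),None)[0][:,0]
E
python3 - <<'E'
from h import *
np.set_printoptions(precision=1,suppress=True)
for n in('top','scene'):
    d=grab(n,n+'0'); R,_=cv2.Rodrigues(np.array(d['rvec'],float)); print(n,-R.T@np.array(d['tvec'],float).ravel(),R[2])
a=telemetry.state();print(a['ee_pos'],a['ee_rot'],a['time_s'],a['gripper_width'])
E
```

```text
pics
top [ 426.7   42.7 1337.3] [ 0.2  0.  -1. ]
scene [  50.9 -940.5  580.8] [ 0.5  0.8 -0.4]
[127.5 560.2 235.2] [-179.9    0.   167.2] 0.1 91.13530921353303
```

View pics/top0.png

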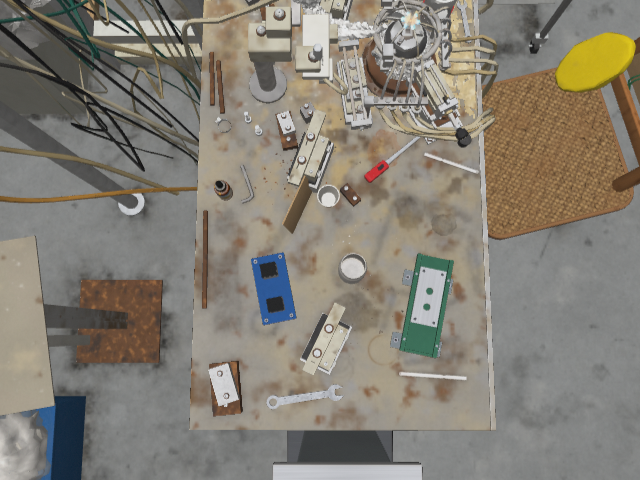

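View pics/scene0.png

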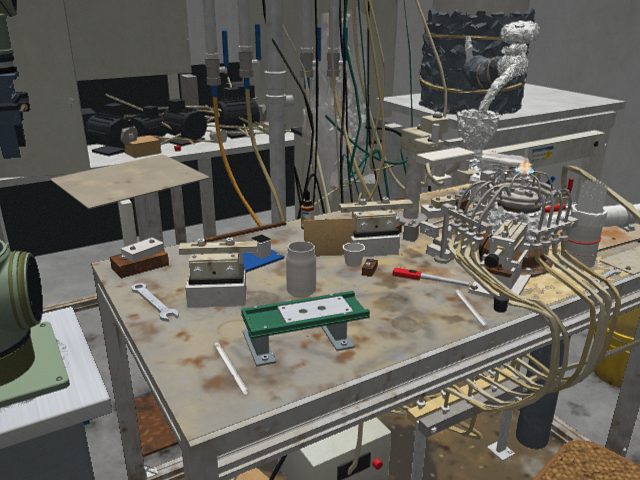

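The top view shows the tray at about (428,305) with its open end up at (435,255), and the white plate in it. The rest is at (273,288) with its pads at (268,269) and (276,304). The cup is at (352,267), the crucible at (328,196) and the bottle at (222,187). The scene view agrees with this.

```bash
python3 - <<'E'
from h import *
np.set_printoptions(precision=1,suppress=True)
d=np.load('pics/top0.npz'); im=d['pixels']; hsv=cv2.cvtColor(im,cv2.COLOR_RGB2HSV)
def comp(m,roi):
    x0,y0,x1,y1=roi; k=np.zeros_like(m);k[y0:y1,x0:x1]=m[y0:y1,x0:x1]
    n,l,s,c=cv2.connectedComponentsWithStats(k); return [(l==i).astype(np.uint8) for i in np.argsort(-s[1:,4])+1]
def rect(m,z):
    c=max(cv2.findContours(m,0,2)[0],key=cv2.contourArea).reshape(-1,2)
    P=ray(d,c,z)[:,:2].astype(np.float32); (cx,cy),(w,h),a=cv2.minAreaRect(P)
    if w<h: w,h,a=h,w,a+90
    a=(a+90)%180-90
    return np.array([cx,cy,w,h,a])
g=cv2.inRange(hsv,(65,80,40),(95,255,200)); 
print('tray',rect(comp(cv2.morphologyEx(g,cv2.MORPH_CLOSE,np.ones((25,25))),(385,235,470,370))[0],58))
pl=cv2.inRange(hsv,(0,0,170),(180,60,255))
print('plate',rect(comp(pl,(410,258,450,340))[0],58))
b=cv2.inRange(hsv,(100,120,60),(125,255,255))
print('rest base',rect(cv2.morphologyEx(comp(b,(240,240,310,340))[0],cv2.MORPH_CLOSE,np.ones((25,25))),8))
k=cv2.inRange(hsv,(0,0,0),(180,255,60))
ps=[rect(m,50) for m in comp(k,(255,255,295,320))[:2]]; print('pads',ps,(ps[0]+ps[1])/2)
v=ps[0][:2]-ps[1][:2];print(np.linalg.norm(v),np.degrees(np.arctan2(v[1],v[0])))
print('cup',ray(d,[(352,267)],101),'cruc',ray(d,[(328,195)],42),'bottle',ray(d,[(222,185)],102))
print(ray(d,[(435,255)],50),ray(d,[(420,355)],60), proj(d,[[0,0,0],[127,560,235]]))
E
```

```text
tray [ 483.9 -168.8  207.7   78.1  -12. ]
plate [ 501.5 -173.2  118.9   55.3  -12.2]
rest base [523.6 161.  147.9  73.7  11.3]
pads [array([486. , 152.8,  33.9,  28. , -78.8]), array([560.6, 167.8,  33.8,  28.1, -78.8])] [523.3 160.3  33.8  28.  -78.8]
76.03474850182255 -168.60359102226965
cup [[559.7 -10.2 101. ]] cruc [[725.8  38.7  42. ]] bottle [[734.3 262.8 102. ]]
[[ 590.7 -191.5   50. ]] [[ 379.3 -152.    60. ]] [[347.6 538.9]
 [ 30.2 506.7]]
```

```bash
python3 -m inch '[{"yaw":-0.16,"gripper":-1},{"x":-1.8,"y":-2.66},{"x":-1.8,"y":-2.66},{"x":-1.8,"y":-2.66},{"x":-1.8,"y":-2.66},{"x":-1.8,"y":-2.66},{"x":-1.8,"y":-2.66},{"x":-1.8,"y":-2.66},{"x":-1.8,"y":-2.66},{"x":-1.8,"y":-2.66},{"x":-1.8,"y":-2.66},{"x":-1.8,"y":-2.66}]' 40
python3 -m inch '[{"x":-1.8,"y":-2.66},{"x":-1.8,"y":-2.66},{"x":-1.8,"y":-2.66},{"x":-1.8,"y":-2.66},{"x":-1.8,"y":-2.66},{"x":-1.8,"y":-2.66},{"x":-1.8,"y":-2.66},{"x":-1.8,"y":-2.66},{"x":-1.8,"y":-2.66},{"x":-1.8,"y":-2.66},{"x":-1.8,"y":-2.66},{}]'
```

```text
invalid input
invalid input
```

```bash
python3 -m inch '[{"x":0,"y":0,"z":0,"yaw":-0.16,"gripper":-1}]' 40; python3 -m inch '[{"x":-1.8,"y":-2.66,"gripper":-1}]'
```

```text
time_s: 0.18
ee_pos: [127.5, 560.4, 235.4]
ee_rot: [-179.9, -0.0, 168.0]
force: [0.5, 0.2, -0.3]
gripper_width: 87.1invalid input
```

All keys are needed in every row.

```bash
python3 -m inch '[{"x":-1.8,"y":-2.66,"z":0,"yaw":0,"gripper":-1},{"x":-1.8,"y":-2.66,"z":0,"yaw":0,"gripper":-1},{"x":-1.8,"y":-2.66,"z":0,"yaw":0,"gripper":-1},{"x":-1.8,"y":-2.66,"z":0,"yaw":0,"gripper":-1},{"x":-1.8,"y":-2.66,"z":0,"yaw":0,"gripper":-1},{"x":-1.8,"y":-2.66,"z":0,"yaw":0,"gripper":-1},{"x":-1.8,"y":-2.66,"z":0,"yaw":0,"gripper":-1},{"x":-1.8,"y":-2.66,"z":0,"yaw":0,"gripper":-1},{"x":-1.8,"y":-2.66,"z":0,"yaw":0,"gripper":-1},{"x":-1.8,"y":-2.66,"z":0,"yaw":0,"gripper":-1},{"x":-1.8,"y":-2.66,"z":0,"yaw":0,"gripper":-1},{"x":-1.8,"y":-2.66,"z":0,"yaw":0,"gripper":-1}]' 40
python3 -m inch '[{"x":-1.8,"y":-2.66,"z":0,"yaw":0,"gripper":-1},{"x":-1.8,"y":-2.66,"z":0,"yaw":0,"gripper":-1},{"x":-1.8,"y":-2.66,"z":0,"yaw":0,"gripper":-1},{"x":-1.8,"y":-2.66,"z":0,"yaw":0,"gripper":-1},{"x":-1.8,"y":-2.66,"z":0,"yaw":0,"gripper":-1},{"x":-1.8,"y":-2.66,"z":0,"yaw":0,"gripper":-1},{"x":-1.8,"y":-2.66,"z":0,"yaw":0,"gripper":-1},{"x":-1.8,"y":-2.66,"z":0,"yaw":0,"gripper":-1},{"x":-1.8,"y":-2.66,"z":0,"yaw":0,"gripper":-1},{"x":-1.8,"y":-2.66,"z":0,"yaw":0,"gripper":-1},{"x":-1.8,"y":-2.66,"z":0,"yaw":0,"gripper":-1},{"x":-1.8,"y":-2.66,"z":0,"yaw":0,"gripper":-1}]'
python3 -m inch '[{"x":0,"y":0,"z":0,"yaw":0,"gripper":-1}]'
```

```text
time_s: 1.18
ee_pos: [272.4, 202.0, 236.0]
ee_rot: [180.0, 0.0, 168.1]
force: [0.5, -0.4, 0.1]
gripper_width: 7.5
time_s: 2.18
ee_pos: [417.3, -155.4, 235.8]
ee_rot: [180.0, -0.0, 168.0]
force: [1.2, 0.1, 0.5]
gripper_width: 0.7
time_s: 2.27
ee_pos: [419.3, -158.2, 235.7]
ee_rot: [-179.9, 0.1, 167.8]
force: [-0.5, 0.3, 0.1]
gripper_width: 0.4
```

```bash
python3 -m inch '[{"x":0,"y":0,"z":3,"yaw":0,"gripper":-1},{"x":0,"y":0,"z":3,"yaw":0,"gripper":-1},{"x":0,"y":0,"z":0,"yaw":0,"gripper":-1},{"x":0,"y":0,"z":0,"yaw":0,"gripper":-1}]'
python3 - <<'E'
from h import *
np.set_printoptions(precision=1,suppress=True)
d=grab('wrist','w1')
def T(x,y,z,a=np.radians(-12)): return [484+x*np.cos(a)-y*np.sin(a),-168.8+x*np.sin(a)+y*np.cos(a),z]
print(proj(d,[T(105,30,60),T(105,-30,60),T(-99,30,60),T(-42,28,58),T(-42,-28,58),T(78,28,58),T(78,-28,58)]))
print(telemetry.state()['ee_pos'],telemetry.state()['ee_rot'])
E
```

```text
time_s: 2.6
ee_pos: [416.1, -153.0, 175.2]
ee_rot: [180.0, -0.2, 168.0]
force: [-0.7, 0.2, 0.7]
gripper_width: 0.4
[[352.4 417.3]
 [290.4 417.3]
 [358.6 209. ]
 [354.  274.6]
 [288.3 274.7]
 [350.8 392.4]
 [291.9 392.5]]
[ 417.4 -153.5  176.6] [180.   0. 168.]
```

View pics/w1.png

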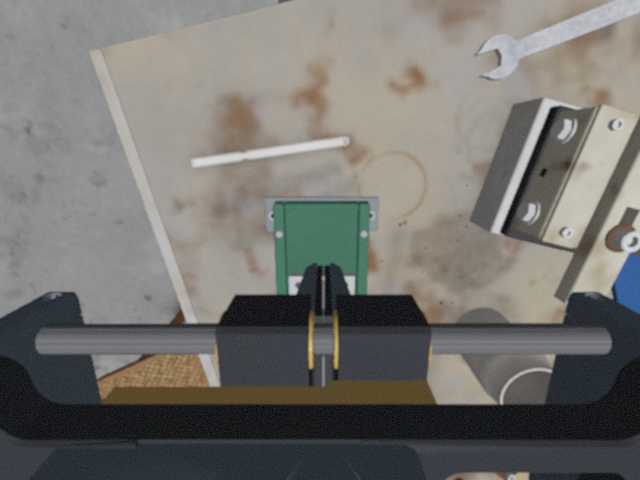

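The wrist view confirms the geometry: the plate's rear edge is at row ~275 against a predicted 274.6, and the fingers at column 322 are centred in the channel (275–369). Descending behind the plate.

```bash
python3 -m inch '[{"x":0,"y":0,"z":3,"yaw":0,"gripper":-1},{"x":0,"y":0,"z":3,"yaw":0,"gripper":-1},{"x":0,"y":0,"z":2,"yaw":0,"gripper":-1},{"x":0,"y":0,"z":1.2,"yaw":0,"gripper":-1},{"x":0,"y":0,"z":0.5,"yaw":0,"gripper":-1},{"x":0,"y":0,"z":0,"yaw":0,"gripper":-1},{"x":0,"y":0,"z":0,"yaw":0,"gripper":-1},{"x":0,"y":0,"z":0,"yaw":0,"gripper":-1}]'
python3 - <<'E'
from h import *
p=np.array([cams.grab_frame('wrist') and telemetry.state()['ee_pos'] for _ in range(4)]);print(p.mean(0),p.std(0),telemetry.state()['force'])
E
```

```text
time_s: 3.32
ee_pos: [418.4, -154.1, 80.4]
ee_rot: [-180.0, 0.2, 168.0]
force: [-0.4, -1.2, 0.4]
gripper_width: 0.4
[ 417.9415313  -153.9678616    79.99989094] [0.23274397 0.07261212 0.22954836] [-0.42969358 -0.94143512 -0.55420559]
```

```bash
python3 -m inch '[{"x":0,"y":0,"z":0.45,"yaw":0,"gripper":-1},{"x":0,"y":0,"z":0,"yaw":0,"gripper":-1},{"x":0,"y":0,"z":0,"yaw":0,"gripper":-1},{"x":-0.5,"y":0,"z":0,"yaw":0,"gripper":-1},{"x":-0.5,"y":0,"z":0,"yaw":0,"gripper":-1},{"x":-0.5,"y":0,"z":0,"yaw":0,"gripper":-1},{"x":-0.5,"y":0,"z":0,"yaw":0,"gripper":-1},{"x":-0.5,"y":0,"z":0,"yaw":0,"gripper":-1},{"x":-0.5,"y":0,"z":0,"yaw":0,"gripper":-1},{"x":-0.5,"y":0,"z":0,"yaw":0,"gripper":-1},{"x":-0.5,"y":0,"z":0,"yaw":0,"gripper":-1},{"x":0,"y":0,"z":0,"yaw":0,"gripper":-1}]'
python3 - <<'E'
from h import *
grab('top','top1');print(telemetry.state()['ee_pos'])
im=cv2.imread('pics/top1.png')[220:380,330:480];cv2.imwrite('pics/c1.png',cv2.resize(im,None,fx=4,fy=3.75))
E
```

```text
time_s: 4.52
ee_pos: [458.1, -162.5, 74.5]
ee_rot: [-180.0, 0.1, 168.0]
force: [1.0, -0.5, 1.1]
gripper_width: 0.4
[ 457.54386703 -162.36291762   74.46249903]
```

View pics/c1.png

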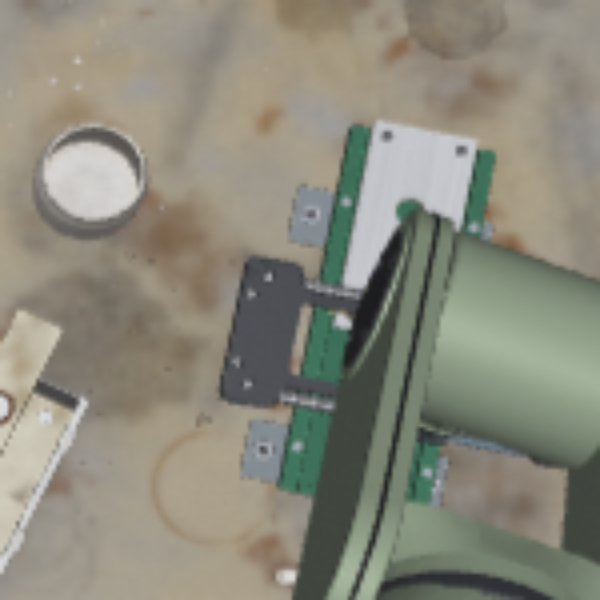

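The plate's leading corners are at crop (375,122) and (480,142), just past the open end. That fits the finger position (plate centre ≈ 49). It needs about 36 mm more.

```bash
python3 -m inch '[{"x":-0.5,"y":0,"z":0,"yaw":0,"gripper":-1},{"x":-0.5,"y":0,"z":0,"yaw":0,"gripper":-1},{"x":-0.5,"y":0,"z":0,"yaw":0,"gripper":-1},{"x":-0.5,"y":0,"z":0,"yaw":0,"gripper":-1},{"x":-0.5,"y":0,"z":0,"yaw":0,"gripper":-1},{"x":-0.5,"y":0,"z":0,"yaw":0,"gripper":-1},{"x":-0.4,"y":0,"z":0,"yaw":0,"gripper":-1},{"x":0,"y":0,"z":0,"yaw":0,"gripper":-1},{"x":0,"y":0,"z":0,"yaw":0,"gripper":-1}]'
cat > m.py <<'E'
from h import *
np.set_printoptions(precision=1,suppress=True)
d=grab('top',sys.argv[1]);s=telemetry.state();hsv=cv2.cvtColor(d['pixels'],cv2.COLOR_RGB2HSV)
p=np.array(s['ee_pos']);a=np.radians(-12);r=p[:2]-[484,-168.8]
print('TCP tray',r@[np.cos(a),np.sin(a)],r@[-np.sin(a),np.cos(a)],p,s['ee_rot'],s['force'])
pl=cv2.inRange(hsv,(0,0,165),(180,40,255)); k=np.zeros_like(pl);k[215:310,400:465]=pl[215:310,400:465]
n,l,st,c=cv2.connectedComponentsWithStats(k);i=1+np.argmax(st[1:,4])
y,x=np.nonzero(l==i);P=ray(d,np.c_[x,y],58)[:,:2]-[484,-168.8]
u=P@[np.cos(a),np.sin(a)];v=P@[-np.sin(a),np.cos(a)]
print('plate visible tray x',np.percentile(u,[1,99]),'y',np.percentile(v[u>90],[1,99]))
E
python3 m.py top2
```

```text
time_s: 5.32
ee_pos: [490.1, -169.3, 74.5]
ee_rot: [-180.0, 0.1, 168.0]
force: [-0.5, -0.1, -0.6]
gripper_width: 0.3
TCP tray 5.820600566098291 0.8265609884716238 [ 489.9 -169.2   74.5] [180.   0. 168.] [ 0.4 -0.8  0.6]
plate visible tray x [ 52.3 143.5] y [-28.9  26.3]
```

Plate centre ≈ 84, so it sticks out 39 mm. Now back off, rise, open, and go over the protruding end.

```bash
python3 -m inch '[{"x":0.8,"y":0,"z":0,"yaw":0,"gripper":-1},{"x":0.2,"y":0,"z":-2,"yaw":0,"gripper":-1},{"x":0,"y":0,"z":-3,"yaw":0,"gripper":-1},{"x":0,"y":0,"z":-3,"yaw":0,"gripper":1},{"x":-2.6,"y":0,"z":0,"yaw":0,"gripper":1},{"x":-2.6,"y":0,"z":0,"yaw":0,"gripper":1},{"x":-2.6,"y":0,"z":0,"yaw":0,"gripper":1},{"x":-2.6,"y":0,"z":0,"yaw":0,"gripper":1},{"x":-2.6,"y":-0.15,"z":0,"yaw":0,"gripper":1},{"x":0,"y":0,"z":0,"yaw":0,"gripper":1},{"x":0,"y":0,"z":0,"yaw":0,"gripper":1},{"x":0,"y":0,"z":0,"yaw":0,"gripper":1}]'
python3 m.py top3
python3 - <<'E'
from h import *
grab('wrist','w2')
E
```

```text
time_s: 6.37
ee_pos: [605.2, -195.2, 154.0]
ee_rot: [180.0, -0.1, 168.0]
force: [-0.5, -0.1, -0.7]
gripper_width: 57.5
TCP tray 123.92125942586226 -0.6412441194308853 [ 605.1 -195.2  154.2] [180.   -0.1 168. ] [-0.1  0.9 -0. ]
plate visible tray x [ 24.9 109.9] y [ 5.8 26.5]
```

View pics/w2.png

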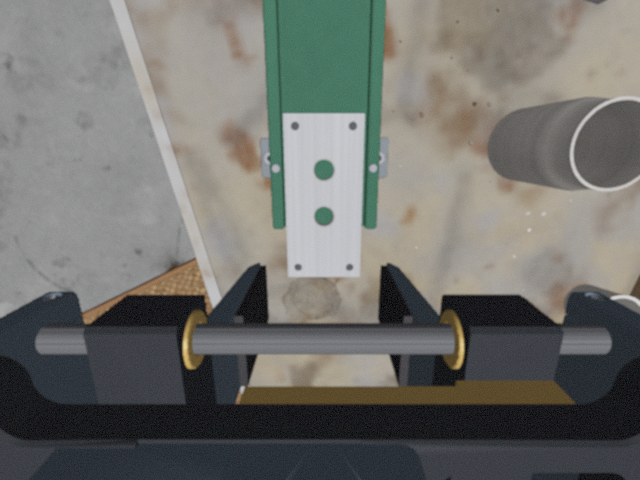

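The plate's front edge is at row 277 (columns 288–361) and the tray lip ends are at row 228. The plate is straight and centred between the fingers. Check its position from this view and let the gripper open.

```bash
python3 - <<'E'
from h import *
np.set_printoptions(precision=1,suppress=True)
d=np.load('pics/w2.npz');a=np.radians(-12);R=np.array([[np.cos(a),np.sin(a)],[-np.sin(a),np.cos(a)]])
print((ray(d,[(288,277),(361,277),(284,113),(364,113)],58)[:,:2]-[484,-168.8])@R.T,(ray(d,[(278,228),(371,229)],60)[:,:2]-[484,-168.8])@R.T)
E
python3 -m inch '[{"x":-0.15,"y":0,"z":3,"yaw":0,"gripper":1},{"x":0,"y":0,"z":0,"yaw":0,"gripper":1},{"x":0,"y":0,"z":0,"yaw":0,"gripper":1},{"x":0,"y":0,"z":0,"yaw":0,"gripper":1},{"x":0,"y":0,"z":0,"yaw":0,"gripper":1}]'
```

```text
[[145.4 -28.1]
 [145.5  29.4]
 [ 24.4 -27.2]
 [ 24.5  27.7]] [[105.2 -34.1]
 [106.   35.4]]
time_s: 6.88
ee_pos: [608.4, -196.1, 125.8]
ee_rot: [-180.0, 0.1, 168.0]
force: [-1.0, -0.5, 0.1]
gripper_width: 90.9
```

```bash
python3 -m inch '[{"x":0,"y":0.1,"z":2.4,"yaw":0,"gripper":1},{"x":0,"y":0,"z":2.2,"yaw":0,"gripper":1},{"x":0,"y":0,"z":1.4,"yaw":0,"gripper":1},{"x":0,"y":0,"z":0.8,"yaw":0,"gripper":1},{"x":0,"y":0,"z":0,"yaw":0,"gripper":1},{"x":0,"y":0,"z":0,"yaw":0,"gripper":1},{"x":0,"y":0,"z":0,"yaw":0,"gripper":1}]'
python3 m.py top4
```

```text
time_s: 7.47
ee_pos: [609.3, -195.2, 57.9]
ee_rot: [-180.0, 0.2, 168.0]
force: [0.4, -0.1, 0.3]
gripper_width: 91.0
TCP tray 128.0003752834094 0.15681365973748376 [ 609.2 -195.3   57.9] [-180.     0.2  168. ] [ 0.5  0.5 -0.4]
plate visible tray x [ 26. 103.] y [21.4 26.4]
```

```bash
python3 -m inch '[{"x":0,"y":0,"z":0,"yaw":0,"gripper":0.2},{"x":0,"y":0,"z":0,"yaw":0,"gripper":0.1},{"x":0,"y":0,"z":0,"yaw":0,"gripper":0},{"x":0,"y":0,"z":0,"yaw":0,"gripper":-0.5},{"x":0,"y":0,"z":0,"yaw":0,"gripper":-1},{"x":0,"y":0,"z":0,"yaw":0,"gripper":-1},{"x":0,"y":0,"z":0,"yaw":0,"gripper":-1},{"x":0,"y":0,"z":0,"yaw":0,"gripper":-1}]' 45
```

```text
time_s: 8.18
ee_pos: [608.3, -194.9, 56.5]
ee_rot: [180.0, 0.0, 168.0]
force: [-0.3, -0.1, 0.2]
gripper_width: 55.6
```

```bash
python3 -m inch '[{"x":0,"y":0,"z":-0.5,"yaw":0,"gripper":-1},{"x":0,"y":0,"z":-1,"yaw":0,"gripper":-1},{"x":0,"y":0,"z":-1.5,"yaw":0,"gripper":-1},{"x":0,"y":0,"z":-2,"yaw":0,"gripper":-1},{"x":0,"y":0,"z":-2,"yaw":0,"gripper":-1},{"x":0,"y":0,"z":-2,"yaw":0,"gripper":-1},{"x":0,"y":0,"z":-2,"yaw":0,"gripper":-1},{"x":0,"y":0,"z":-2,"yaw":0,"gripper":-1},{"x":0,"y":0,"z":-1,"yaw":0,"gripper":-1},{"x":0,"y":0,"z":0,"yaw":0,"gripper":-1},{"x":0,"y":0,"z":0,"yaw":0,"gripper":-1},{"x":0,"y":0,"z":0,"yaw":0,"gripper":-1}]'
python3 - <<'E'
from h import *
grab('wrist','w3');grab('scene','s3'); a=cv2.imread('pics/w3.png');b=cv2.imread('pics/s3.png')[100:400,150:470]
cv2.imwrite('pics/c3.png',np.hstack([cv2.resize(a,(400,300)),cv2.resize(b,(400,300))]));print(telemetry.state()['ee_pos'])
E
```

```text
time_s: 9.18
ee_pos: [607.5, -194.6, 195.0]
ee_rot: [180.0, -0.1, 168.0]
force: [-0.1, 0.7, -1.5]
gripper_width: 55.8
[ 607.50126139 -194.65160618  194.76395083]
```

View pics/c3.png

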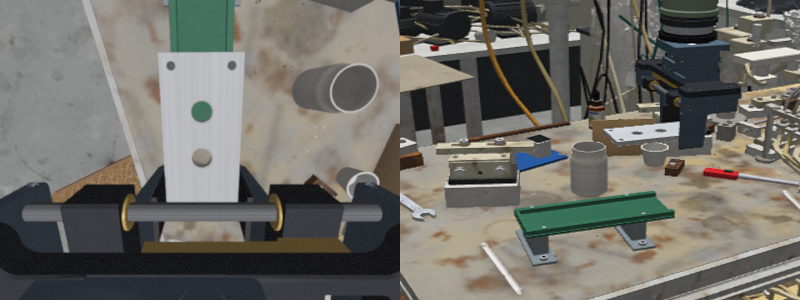

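Both views show the plate held near its end and clear of the tray. Check its tilt (apparent width at the rear edge) and its offset from the TCP.

```bash
cat > t.py <<'E'
from h import *
from scipy.optimize import brentq
np.set_printoptions(precision=1,suppress=True)
def run(f):
    d=np.load(f'pics/{f}.npz');hsv=cv2.cvtColor(d['pixels'],cv2.COLOR_RGB2HSV)
    m=cv2.inRange(hsv,(0,0,165),(180,40,255));m[300:]=0;m[:,:220]=0;m[:,430:]=0
    n,l,st,c=cv2.connectedComponentsWithStats(m);i=1+np.argmax(st[1:,4]);l=(l==i)
    rows=np.nonzero(l.sum(1)>60)[0];r0=rows[0]
    for r in (r0+3,r0+70,r0+140):
        x=np.nonzero(l[r])[0];e=[(x[0]-.5,r),(x[-1]+.5,r)]
        h=brentq(lambda z:np.linalg.norm(np.diff(ray(d,e,z),axis=0))-56,0,400); print('row',r,x[0],x[-1],'top z',h,ray(d,e,h).mean(0))
    x=np.nonzero(l[r0+1])[0]
    return d,[(x[0],r0),(x[-1],r0)]
if __name__=='__main__': d,e=run(sys.argv[1]);print(e)
E
python3 t.py w3
```

```text
row 87 252 391 top z 198.67976794116788 [ 508.7 -174.2  198.7]
row 154 257 388 top z 197.7042015831031 [ 534.2 -179.2  197.7]
row 224 260 385 top z 199.32228703294794 [ 563.6 -185.5  199.3]
[(np.int64(252), np.int64(84)), (np.int64(391), np.int64(84))]
```

The plate is held level (top z ≈ 198 at three rows), with its centre 42 mm behind the TCP. Carry it over to the rest.

```bash
python3 -m inch '[{"x":0.36,"y":1.08,"z":0,"yaw":0,"gripper":-1},{"x":0.73,"y":2.165,"z":0,"yaw":0,"gripper":-1},{"x":0.73,"y":2.165,"z":0,"yaw":0,"gripper":-1},{"x":0.73,"y":2.165,"z":0,"yaw":0,"gripper":-1},{"x":0.73,"y":2.165,"z":0,"yaw":0,"gripper":-1},{"x":0.73,"y":2.165,"z":0,"yaw":0,"gripper":-1},{"x":0.73,"y":2.165,"z":0,"yaw":0,"gripper":-1},{"x":0.73,"y":2.165,"z":0,"yaw":0,"gripper":-1},{"x":0.73,"y":2.165,"z":0,"yaw":0,"gripper":-1},{"x":0.73,"y":2.165,"z":0,"yaw":0,"gripper":-1},{"x":0.73,"y":2.165,"z":0,"yaw":0,"gripper":-1},{"x":0.73,"y":2.165,"z":0,"yaw":0,"gripper":-1}]'
python3 -m inch '[{"x":0.73,"y":2.165,"z":0,"yaw":0,"gripper":-1},{"x":0.73,"y":2.165,"z":0,"yaw":0,"gripper":-1},{"x":0.73,"y":2.165,"z":0,"yaw":0,"gripper":-1},{"x":0.73,"y":2.165,"z":0,"yaw":0,"gripper":-1},{"x":0.36,"y":1.08,"z":0,"yaw":0,"gripper":-1},{"x":0,"y":0,"z":0,"yaw":-0.8,"gripper":-1},{"x":0,"y":0,"z":0,"yaw":-0.8,"gripper":-1},{"x":0,"y":0,"z":0,"yaw":-0.8,"gripper":-1},{"x":0,"y":0,"z":0,"yaw":-0.8,"gripper":-1},{"x":0,"y":0,"z":0,"yaw":-0.8,"gripper":-1},{"x":0,"y":0,"z":0,"yaw":-0.66,"gripper":-1},{"x":0,"y":0,"z":0,"yaw":0,"gripper":-1}]'
python3 -m inch '[{"x":0,"y":0,"z":0,"yaw":0,"gripper":-1},{"x":0,"y":0,"z":0,"yaw":0,"gripper":-1},{"x":0,"y":0,"z":0,"yaw":0,"gripper":-1}]'
python3 -c "
from h import *
grab('wrist','w4')"; python3 t.py w4
```

```text
time_s: 10.28
ee_pos: [577.1, 67.9, 195.8]
ee_rot: [-180.0, -0.1, 168.0]
force: [0.5, -0.3, -1.7]
gripper_width: 55.4
time_s: 11.28
ee_pos: [565.8, 168.0, 196.0]
ee_rot: [-180.0, -0.1, -168.7]
force: [0.1, -0.1, -1.6]
gripper_width: 55.3
time_s: 11.53
ee_pos: [566.1, 168.1, 196.3]
ee_rot: [180.0, -0.0, -168.8]
force: [-0.1, 0.8, -1.1]
gripper_width: 55.5
row 32 311 381 top z 45.61215688584548 [402.1 154.3  45.6]
row 99 252 390 top z 199.9948178854775 [471.7 148.6 200. ]
row 169 220 388 top z 232.3520133124091 [497.6 148.1 232.4]
[(np.int64(309), np.int64(29)), (np.int64(376), np.int64(29))]
```

View pics/w4.png

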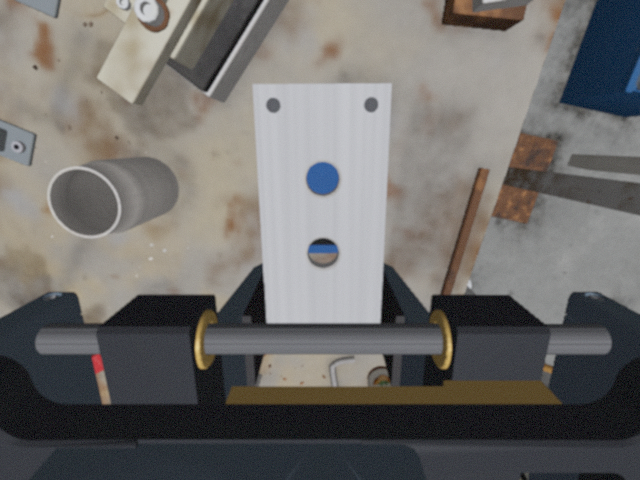

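The plate has not shifted in the grip (rear edge still at row 84, columns 252–391), and the blue base shows through the bores. Lowering.

```bash
python3 -m inch '[{"x":0.1,"y":0,"z":1,"yaw":0,"gripper":-1},{"x":0,"y":0,"z":1.6,"yaw":0,"gripper":-1},{"x":0,"y":0,"z":2,"yaw":0,"gripper":-1},{"x":0,"y":0,"z":2,"yaw":0,"gripper":-1},{"x":0,"y":0,"z":2,"yaw":0,"gripper":-1},{"x":0,"y":0,"z":2,"yaw":0,"gripper":-1},{"x":0,"y":0,"z":1.2,"yaw":0,"gripper":-1},{"x":0,"y":0,"z":0.6,"yaw":0,"gripper":-1},{"x":0,"y":0,"z":0,"yaw":0,"gripper":-1},{"x":0,"y":0,"z":0,"yaw":0,"gripper":-1},{"x":0,"y":0,"z":0,"yaw":0,"gripper":-1}]'
python3 -c "
from h import *
d=grab('top','t5');grab('scene','s5')
a=cv2.imread('pics/t5.png')[210:360,200:400];b=cv2.imread('pics/s5.png')[170:320,180:380]
cv2.imwrite('pics/c5.png',np.hstack([cv2.resize(a,(400,300)),cv2.resize(b,(400,300))]))
s=telemetry.state();print(s['ee_pos'],s['force'])"
```

```text
time_s: 12.5
ee_pos: [566.0, 168.2, 73.3]
ee_rot: [180.0, 0.1, -168.7]
force: [0.2, 0.9, -1.0]
gripper_width: 55.3
[565.99952612 168.1543509   73.52303223] [ 0.09317901 -0.32628575 -1.32829662]
```

View pics/c5.png

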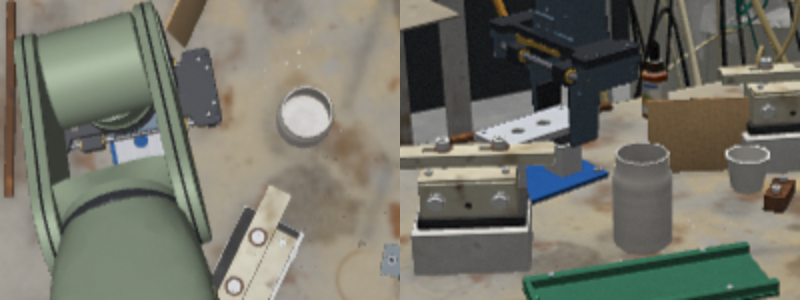

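The plate is level just above the pads, and nothing else is touched. Final lowering in small steps, watching force.

```bash
python3 -m inch '[{"x":0.1,"y":0,"z":0.5,"yaw":0,"gripper":-1},{"x":0,"y":0,"z":0.4,"yaw":0,"gripper":-1},{"x":0,"y":0,"z":0.3,"yaw":0,"gripper":-1},{"x":0,"y":0,"z":0.1,"yaw":0,"gripper":-1},{"x":0,"y":0,"z":0,"yaw":0,"gripper":-1},{"x":0,"y":0,"z":0,"yaw":0,"gripper":-1},{"x":0,"y":0,"z":0,"yaw":0,"gripper":-1}]'
for i in 1 2 3; do python3 -m inch '[{"x":0,"y":0,"z":0.1,"yaw":0,"gripper":-1},{"x":0,"y":0,"z":0,"yaw":0,"gripper":-1},{"x":0,"y":0,"z":0,"yaw":0,"gripper":-1}]'; done
```

```text
time_s: 13.18
ee_pos: [564.5, 167.8, 59.5]
ee_rot: [180.0, 0.0, -168.7]
force: [-0.6, -0.1, -1.2]
gripper_width: 55.7
time_s: 13.43
ee_pos: [564.3, 167.8, 58.5]
ee_rot: [180.0, 0.0, -168.7]
force: [1.0, -0.6, -2.5]
gripper_width: 55.2
time_s: 13.68
ee_pos: [564.3, 167.7, 57.4]
ee_rot: [180.0, -0.0, -168.7]
force: [-0.6, 0.8, -2.9]
gripper_width: 55.6
time_s: 13.93
ee_pos: [564.5, 167.8, 56.5]
ee_rot: [180.0, 0.0, -168.7]
force: [-0.3, -0.2, -1.0]
gripper_width: 55.5
```

```bash
python3 -m inch '[{"x":0,"y":0,"z":0.07,"yaw":0,"gripper":-1},{"x":0,"y":0,"z":0,"yaw":0,"gripper":-1},{"x":0,"y":0,"z":0,"yaw":0,"gripper":-1}]'; python3 -m inch '[{"x":0,"y":0,"z":0.07,"yaw":0,"gripper":-1},{"x":0,"y":0,"z":0,"yaw":0,"gripper":-1},{"x":0,"y":0,"z":0,"yaw":0,"gripper":-1}]'
```

```text
time_s: 14.18
ee_pos: [564.5, 167.8, 56.4]
ee_rot: [180.0, 0.0, -168.7]
force: [0.1, -0.5, 4.5]
gripper_width: 55.2
time_s: 14.43
ee_pos: [564.5, 167.8, 56.4]
ee_rot: [180.0, 0.1, -168.7]
force: [-1.4, -0.7, 9.5]
gripper_width: 55.5
```

Contact: the force went from −1 to +9.5 N. Ease the press off, open, then rise.

```bash
python3 -m inch '[{"x":0,"y":0,"z":-0.08,"yaw":0,"gripper":-1},{"x":0,"y":0,"z":0,"yaw":0,"gripper":-1},{"x":0,"y":0,"z":0,"yaw":0,"gripper":-1}]' 8
python3 -m inch '[{"x":0,"y":0,"z":0,"yaw":0,"gripper":0.3},{"x":0,"y":0,"z":0,"yaw":0,"gripper":0.4},{"x":0,"y":0,"z":0,"yaw":0,"gripper":0.6},{"x":0,"y":0,"z":0,"yaw":0,"gripper":0.8},{"x":0,"y":0,"z":0,"yaw":0,"gripper":1},{"x":0,"y":0,"z":0,"yaw":0,"gripper":1},{"x":0,"y":0,"z":0,"yaw":0,"gripper":1},{"x":0,"y":0,"z":0,"yaw":0,"gripper":1}]'
python3 -m inch '[{"x":0,"y":0,"z":-1,"yaw":0,"gripper":1},{"x":0,"y":0,"z":-2,"yaw":0,"gripper":1},{"x":0,"y":0,"z":-3,"yaw":0,"gripper":1},{"x":0,"y":0,"z":-3,"yaw":0,"gripper":1},{"x":0,"y":0,"z":-3,"yaw":0,"gripper":1},{"x":-2,"y":0,"z":-2,"yaw":0,"gripper":1},{"x":-3,"y":0,"z":0,"yaw":0,"gripper":1},{"x":-3,"y":0,"z":0,"yaw":0,"gripper":1},{"x":0,"y":0,"z":0,"yaw":0,"gripper":1},{"x":0,"y":0,"z":0,"yaw":0,"gripper":1},{"x":0,"y":0,"z":0,"yaw":0,"gripper":1}]'
python3 - <<'E'
from h import *
np.set_printoptions(precision=1,suppress=True)
d=grab('wrist','w6');grab('scene','s6')
a=cv2.imread('pics/w6.png');b=cv2.imread('pics/s6.png')[170:320,180:380]
cv2.imwrite('pics/c6.png',np.hstack([cv2.resize(a,(400,300)),cv2.resize(b,(400,300))]))
hsv=cv2.cvtColor(d['pixels'],cv2.COLOR_RGB2HSV);m=cv2.inRange(hsv,(0,0,165),(180,40,255))
c=[k for k in cv2.findContours(m,0,2)[0] if cv2.contourArea(k)>2000]
for k in c:
    P=ray(d,k.reshape(-1,2),58)[:,:2].astype(np.float32);q=cv2.minAreaRect(P);v=np.array(q[0])-[523.4,160.5];t=np.radians(11.3)
    print(q,'rest frame',v@[np.cos(t),np.sin(t)],v@[-np.sin(t),np.cos(t)])
E
```

```text
time_s: 14.68
ee_pos: [564.5, 167.8, 56.4]
ee_rot: [180.0, 0.0, -168.7]
force: [-1.3, -0.1, 5.7]
gripper_width: 55.8
time_s: 15.35
ee_pos: [564.3, 167.8, 55.8]
ee_rot: [180.0, -0.0, -168.7]
force: [0.3, 0.7, -0.6]
gripper_width: 91.1
time_s: 16.27
ee_pos: [642.0, 183.2, 195.8]
ee_rot: [180.0, -0.1, -168.7]
force: [-0.6, -0.2, 0.8]
gripper_width: 91.2
((784.3727416992188, 221.17056274414062), (51.204158782958984, 184.2941436767578), 11.234369277954102) rest frame 267.80185883009096 8.357840680815881
((627.6358642578125, 177.3134307861328), (220.35919189453125, 134.11276245117188), 20.08941078186035) rest frame 105.5097433715171 -3.937119003764091
((597.4493408203125, -52.634422302246094), (76.89781188964844, 132.5810546875), 86.28077697753906) rest frame 30.851000808630936 -223.51242156788697
((462.0636901855469, 288.50872802734375), (50.411705017089844, 54.727901458740234), 11.287748336791992) rest frame -35.064467818862084 137.54584853572652
((594.7906494140625, 77.72088623046875), (160.923095703125, 347.92816162109375), 46.48365783691406) rest frame 53.78646913163953 -95.16313487155503
```

View pics/c6.png

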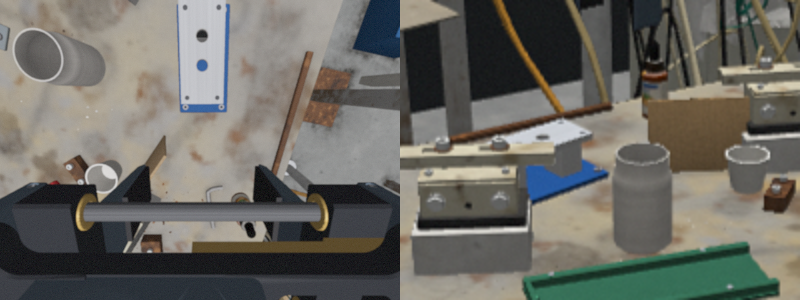

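```bash
python3 - <<'E'
from h import *
np.set_printoptions(precision=1,suppress=True)
d=np.load('pics/w6.npz');hsv=cv2.cvtColor(d['pixels'],cv2.COLOR_RGB2HSV);m=cv2.inRange(hsv,(0,0,165),(180,40,255))
m[200:]=0;m[:,:270]=0;m[:,385:]=0
t=np.radians(11.3);R=np.array([[np.cos(t),np.sin(t)],[-np.sin(t),np.cos(t)]])
n,l,s,c=cv2.connectedComponentsWithStats(m);l=l==1+np.argmax(s[1:,4]);y,x=np.nonzero(l)
q=(ray(d,np.c_[x,y],58)[:,:2]-[523.4,160.5])@R.T
print('x range',np.percentile(q[:,0],[.3,99.7]))
for a in(-30,-10,10,30,50):
    k=q[abs(q[:,0]-a)<3,1];print(a,np.percentile(k,[1,99]),k.size)
d=cams.grab_frame('top');print('cups',[proj(d,P) for P in([559.7,-10.2,101],)]);print(telemetry.state()['gripper_width'])
E
```

```text
x range [-60.3  62.8]
-30 [-41.   26.7] 728
-10 [-41.9  26.6] 778
10 [-42.9  27.1] 548
30 [-43.   26.8] 581
50 [-29.9  26.9] 477
cups [array([[352., 267.]])]
91.07960026990456
```

The plate is centred at about (+1, −1.5) mm in the rest frame and aligned. The robot is clear. Handing in.

```bash
python3 -c "
from workcell import env; print(env.job_done())"
```

```text
the job is handed in; nothing more can be done
None
```

I pushed the plate along the tray until it stuck out about 40 mm, gripped it there at 45 N and lifted it level. I carried it over the cup, lowered it in small steps until it touched the pads (about 10 N), then released it and moved away. The job was handed in at about 16 s of the 56 s allowed.

**Last checks:**
- **Plate position:** it lies on the rest about 1 mm off centre lengthwise and 1–2 mm crosswise, aligned with the rest. It looked flat in the last scene view. I did not measure its height after release; that rests on the contact force and the tool height.
- **Robot:** the gripper is fully open and well clear of everything.
- **Bystanders:** the cup and crucible look undisturbed and the bottle is still standing in the last views. I did not re-measure where any of them stand.

**Measurements that disagreed:**
- **First plate mask:** my first colour mask in the final wrist view missed the plate and picked up background.
- **Restricted mask:** limited to the plate's area, it still leaked past one long edge. The crosswise figure therefore comes from the clean edge and one clean cross-section.

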